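# Post the spent cell under the spring flap

### The job

Post the spent green AA cell into the battery collector: with one fingertip press the yellow paddle down and hold it so that the spring flap stays raised, and with the other fingertip push the cell along its lane under the flap until it drops into the box. Then let go so that the flap springs shut. Only push the cell, do not pick it up, and leave the red cell and the other things alone.

Things in the scene. Friction and masses are not known exactly. Their poses are not given: they have to be found in the camera images.
- collector: Battery collector, green, fixed, about 225 mm long. Origin on the worktop directly below the sill edge where the lane ends and the pit begins; +x is the push direction along the lane into the box, +y to the left of it, z up. Nothing stands above lane or paddle except two 14 mm wide posts, 86 mm high, that bear the flap's shaft at x = -128 and +94 mm, y = +40 mm.
- sill (a point): Sill edge: end of the lane, in its middle, on its top, 60 mm above the worktop. The lane is a level aluminium strip from collector x = -128 mm to 0, centred on y = 0, 30 mm clear between two rails that stand 5 mm above its top. The cell falls into the pit once its middle is past the sill (push it to about 12 mm past to be sure).
- pit (a point): Middle of the box's pit floor, 5 mm above the worktop. The pit is open inside from x = 0 to 86 mm, y -23 to +23 mm in the collector's frame, with clear side walls and green ends.
- flap (a joint): Yellow rocker flap: 0 = shut, grows as it opens, stop at 0.85 rad. A spring shuts it when released: about 2 N on the paddle's middle starts it, 4 to 5 N holds it at 0.6 rad. One side is a cover over the box with a curtain hanging in front, across the lane; the other side is the paddle: pressing that down raises the cover. The cell cannot push the curtain in.
- hinge (a point): On the flap's hinge axis, 82 mm above the worktop, at x = 0, y = +40 mm of the collector. The axis is a 7 mm steel shaft along the collector's x, from x = -128 to +94 mm, left of the lane and parallel to it.
- curtain (a point): Middle of the lower edge of the curtain, 38 mm wide, across the lane at x = -8 to -5 mm of the collector; 3 mm above the lane when shut. The gap over the lane at its lowest corner is 13 mm at 0.4 rad and 18 mm at 0.6 rad (20 and 29 mm over the lane's middle); the cell is 14 mm thick. Fully open, the cover's free edge stands 130 mm above the worktop, only at x beyond -8 mm.
- paddle (a point): Middle of the paddle's upper face, 35 mm left of the shaft. Yellow plate with black strips, 2 to 64 mm left of the shaft, from x = -120 to +5 mm of the collector, tilted up 10 degrees when shut. Pressed 16 mm below the shaft, 35 mm from it, it opens the flap 0.6 rad. A fingertip can slide along it in x, so both tips, 4 to 9 mm above the lane and some 80 mm apart (middles), can advance together.
- spent_cell: Green AA cell with a tan end, 50 mm long, 14 mm thick, 23 g, lying in the lane along it. Origin at the middle of its underside; its long axis is its own y axis. Its rear end (towards -x of the collector) is to be pushed.
- red_cell: Red AA cell lying on the worktop to the right of the lane; leave it alone. Origin at the middle of its underside.
- meter: Yellow and black multimeter, 145x76x43 mm, on the worktop; leave it alone.
- lamp: Small lamp holder on a brown base, 38x60x40 mm; leave it alone.
- tape: Roll of black tape, 52 mm across, 19 mm high; leave it alone.
- magnet: Red and blue bar magnet, 14x76x10 mm; leave it alone.
- holder: Empty black cell holder, 36x73x18 mm; leave it alone.

How it is judged:
By the outcome, as a careful person would: the job done as asked, in the order asked, and still so for the second after the job is handed in, with the robot touching nothing.
It also fails if it takes over 35 s, if anything falls off the work surface, if the arm or the gripper's body presses on something with over 40 N, if the wrist force passes 120 N, or if a joint passes its speed limit or range.

### The arm

A 6-joint arm with a two-finger parallel gripper is mounted at the origin on a cart in front of the work surface, level with it; the furniture and walls round the work are solid. World frame = base frame: x ahead of the robot, y to its left, z up, the work surface at z = 0. Lengths are in m, angles in rad, forces in N, time in s.
With the tool pointing down it reaches from about 0.35 to 0.775 m from the base axis. Payload 7.3 kg.
Tool frame: the origin (TCP) lies at the very end of the fingers, on their centre line; the grasp point (between the pads) lies 19 mm behind it; z points along the fingers, y is the line along which they close (so a half turn about z gives the same grasp; the last joint's range is limited). The gripper opens to 92 mm and grips with 3 to 60 N. Pads are 19 mm wide; open, the fingers measure 130 mm over their backs; the gripper's body (75 mm by 190 mm) begins 47 mm behind the grasp point.
Start: joints at [1.099, 0.342, 1.524, -0, 1.275, -0.146], TCP at [0.168, 0.497, 0.227] pointing down, gripper open.
Joint ranges: [-2.53, 2.53], [-0.77, 2.02], [0.04, 2.7], [-1, 4.14], [0.28, 2.66], [-3.11, 3.11]. Speed limits (rad/s): [2.57, 2.57, 3.14, 3.14, 3.14, 3.14].

### API

Orientations are given as [roll, pitch, yaw] about the fixed x, y, z axes, in that order (R = Rz(yaw) Ry(pitch) Rx(roll)).
In Python, from cell import observe, read_camera, get_calibration, hand_in, search_frame gives the robot as it stands.
- The arm moves only by the tool step_arm, never from a script. Its argument "commands" is a list of rows, each an object with "translation": the shift along the tool's x, y, z in mm, a list of three; "roll": the turn about the tool's z in rad. In form: [{"translation": [x, y, z], "roll": roll}, ...]. A call has 1 to 20 rows; each row shifts and turns the commanded pose from where the row before left it, along the tool's axes as they then stand; what a row does not reach is not made up. A row lasts 1/12 s, in which the tool goes at most 41.7 mm and 7.16 degrees, less where a joint would pass 70% of its speed; a pose out of reach is approached as far as the arm can. A call is refused whole if a number of a shift passes 41.7 or a number of a turn 0.125, either way. A call with a gripper value outside its range is refused whole. "fingers" is the opening, from 0 (shut) to 1 (fully open), set as the call begins (left out, the last holds). The fingers move at their own pace and stop on an object; "grip_force" is the grip in N (left out, the last holds). Time passes only in rows, so rows that do not move let the fingers close. It gives the time, the measured TCP pose, the force, the opening and the grip force at its end, in the units of the state.
- observe(): the state, without advancing time (a new reading comes with each control period).
- read_camera(name): name is "scene" or "top" or "wrist"; returns the picture (420x560x3 uint8, red, green, blue); there is no depth.
- get_calibration(name): a dict with "camera_matrix" (3x3 intrinsics, pixels), "dist_coeffs" ([k1, k2, p1, p2, k3] as OpenCV has them; the pictures are not rectified), "world_from_camera" (4x4, takes a point from camera to world coordinates). Camera axes: x right, y up, looking along -z (the intrinsics and any distortion apply to the point x, -y, -z); pixel columns grow to the right and rows downward; lengths in m; the calibration is good to about 2 mm. A picture is of the moment at which its call begins: read the wrist's pose just before it. get_calibration takes no time and is no camera call; for the wrist camera it gives the pose at the moment of the call.
- hand_in(): hands the job in; it is judged then, once.
Trained networks look in the newest picture that a camera, given by its name, has taken for a name from the list of things; names that differ only in an ending like _2 or _b are one class to them, and where a whole thing is asked for, a point or a joint stands for the part that bears it (a point fixed in the world has none). Each returns a list of dicts, best first, with "confidence" (0 to 1); they miss things now and then, are a little off and sometimes report something else, mostly with a low value. They report only what shows in the picture. A call takes as long as a camera call.
- search_frame(camera, name): "at" ([x, y, z] in m, in world coordinates, good to about 4 mm: the middle of the surface that is visible of it).
The state is a dict: "time": time; "qpos": joint angles; "qvel": joint speeds; "joint_efforts": joint torques, N m; "tool_pos": TCP position; "tool_rot": TCP orientation; "contact_force": force on the tool from outside, world axes, zero at the start; "torque": the same for the moment, N m; "opening": finger opening in m; "grip_force": force on a finger pad.
Only numpy, scipy, OpenCV 4.12 (cv2) and the standard library are available. Lean on these libraries where they do the work, as an engineer would, in place of code of your own. Each camera call takes 0.05 s, during which the arm holds its last target. There are 200 camera calls.

## Working session

There is one attempt and no reset: what is moved stays moved. The work goes in short steps, Python scripts to look and compute and a tool call to move; the robot and the scene stay as the last step left them, time stands still between calls to the robot, and variables do not carry over. Pictures are saved under pics/ and viewed, at most 10 in all, crops included, and the job is handed in when it is done.

Besides the shell and the picture viewer there is one more tool, called by a JSON object that holds its "op" and its "data". step_arm: Moves the arm, as the interface text tells. Its arguments: {"type":"object","properties":{"commands":{"type":"array"},"fingers":{"type":"number"},"grip_force":{"type":"number"}},"required":["commands"]}

```bash
mkdir -p pics
python3 - <<'E'
from cell import *
import cv2,numpy as np
for c in ["top","scene"]:
    im=read_camera(c); cv2.imwrite(f"pics/{c}0.png",im[:,:,::-1])
    for n in ["collector","sill","pit","hinge","curtain","paddle","spent_cell","red_cell"]:
        r=search_frame(c,n); print(c,n,[(np.round(d["at"],4).tolist(),round(d["confidence"],2)) for d in r[:2]])
print(observe())
E
```

```text
top collector [([0.5862, 0.1781, 0.0829], 0.73)]
top sill [([0.5925, 0.1821, 0.0843], 0.71)]
top pit [([0.5845, 0.1785, 0.0814], 0.58), ([0.4417, -0.3014, 0.0128], 0.58)]
top hinge [([0.5888, 0.1777, 0.0876], 0.78), ([0.6055, 0.1936, 0.0822], 0.53)]
top curtain [([0.6061, 0.1933, 0.0839], 0.72)]
top paddle [([0.6023, 0.1936, 0.0826], 0.97)]
top spent_cell [([0.6034, 0.1916, 0.088], 0.68)]
top red_cell [([0.6042, 0.1928, 0.0902], 0.68)]
scene collector [([0.596, 0.155, 0.0619], 0.95)]
scene sill [([0.5936, 0.1511, 0.0636], 0.63)]
scene pit [([0.5904, 0.1555, 0.0628], 0.93)]
scene hinge [([0.5916, 0.1532, 0.0653], 0.68), ([0.6031, 0.1918, 0.0839], 0.66)]
scene curtain [([0.6008, 0.1885, 0.0831], 0.75)]
scene paddle [([0.5997, 0.1884, 0.0864], 0.69)]
scene spent_cell [([0.589, 0.1448, 0.0692], 0.4)]
scene red_cell [([0.6201, 0.0715, 0.012], 0.64)]
{'time': 0.9, 'qpos': array([ 1.09895789e+00,  3.42026839e-01,  1.52411222e+00,  1.05624912e-05,
        1.27539134e+00, -1.46002479e-01]), 'qvel': array([ 0.00065108,  0.00067595,  0.00077272, -0.00041576,  0.0011656 ,
       -0.00016858]), 'joint_efforts': array([ 3.79884932e-04, -4.31113923e+01, -2.44472069e+01,  7.18264841e-02,
        4.83753579e-02, -2.73627700e-05]), 'tool_pos': array([0.16803762, 0.49739894, 0.22672229]), 'tool_rot': array([ 3.14152959e+00, -9.39796094e-07,  2.81575362e+00]), 'contact_force': array([-0.71735407, -0.09743476, -0.74934095]), 'torque': array([-0.02236711,  0.02653613, -0.05094279]), 'grip_force': 0.0, 'opening': 0.09178113699858072}
```

View pics/top0.png

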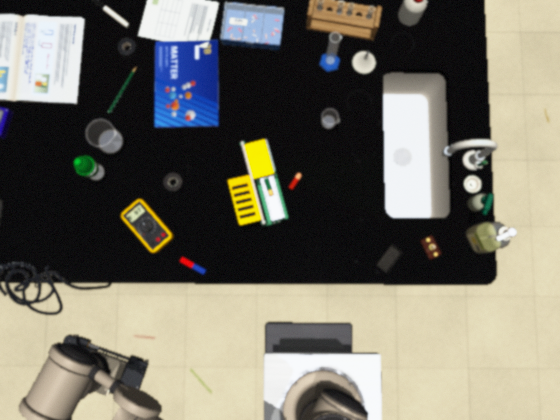

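View pics/scene0.png

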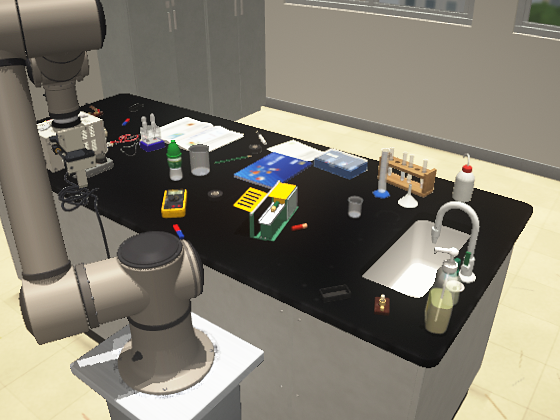

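The top view shows the collector around (258,185): paddle at left (243,200), cover at (258,158), and the lane and its near end at about (275,205–222). The push direction is up the image, tilted slightly left. The red cell is at (296,180).

```bash
cat > h.py <<'E'
from cell import *
import cv2,numpy as np
def ray(cal,uv,z):
    K=np.array(cal["camera_matrix"]);d=np.array(cal["dist_coeffs"]);T=np.array(cal["world_from_camera"])
    p=cv2.undistortPoints(np.array([[uv]],float),K,d)[0,0]
    r=T[:3,:3]@[p[0],-p[1],-1]; o=T[:3,3]; return o+r*(z-o[2])/r[2]
def proj(cal,P):
    K=np.array(cal["camera_matrix"]);d=np.array(cal["dist_coeffs"]);T=np.array(cal["world_from_camera"])
    q=(np.atleast_2d(P)-T[:3,3])@T[:3,:3]*[1,-1,-1]
    return cv2.projectPoints(q,np.zeros(3),np.zeros(3),K,d)[0][:,0]
def C(o,th,P):
    c,s=np.cos(th),np.sin(th); P=np.atleast_2d(P)/1000.
    return P@np.array([[c,-s,0],[s,c,0],[0,0,1]]).T+[o[0],o[1],0]
E
python3 - <<'E'
from h import *
im=cv2.imread("pics/top0.png")[120:240,210:310]; cv2.imwrite("pics/topc.png",cv2.resize(im,None,fx=5,fy=5,interpolation=3))
c=get_calibration("top")
for uv in [(288,219),(267,224),(281,176),(258,178)]: print(uv,ray(c,uv,.06))
w=get_calibration("wrist");s=observe();print(w["world_from_camera"],w["camera_matrix"])
from scipy.spatial.transform import Rotation as R
Rt=R.from_euler("xyz",s["tool_rot"]).as_matrix();T=w["world_from_camera"]
print(Rt.T@(T[:3,3]-s["tool_pos"]),Rt.T@T[:3,:3])
E
```

```text
(288, 219) [0.51236595 0.09545688 0.06      ]
(267, 224) [0.49854827 0.15216171 0.06      ]
(281, 176) [0.63039191 0.11489333 0.06      ]
(258, 178) [0.62459766 0.17769234 0.06      ]
[[ 3.19975870e-01 -9.13754090e-01 -2.50337582e-01  1.00106160e-01]
 [ 9.47425685e-01  3.08637286e-01  8.44250991e-02  5.20136335e-01]
 [ 1.19732455e-04 -2.64190250e-01  9.64470579e-01  3.85070295e-01]
 [ 0.00000000e+00  0.00000000e+00  0.00000000e+00  1.00000000e+00]] [[321.21824013   0.         279.83872377]
 [  0.         321.21824013 209.26282063]
 [  0.           0.           1.        ]]
[ 0.07163555 -0.00019412 -0.15834795] [[ 1.35013676e-04  9.64470333e-01  2.64191140e-01]
 [ 9.99999989e-01 -1.15246398e-04 -9.03207537e-05]
 [-5.66646101e-05  2.64191150e-01 -9.64470338e-01]]
```

View pics/topc.png

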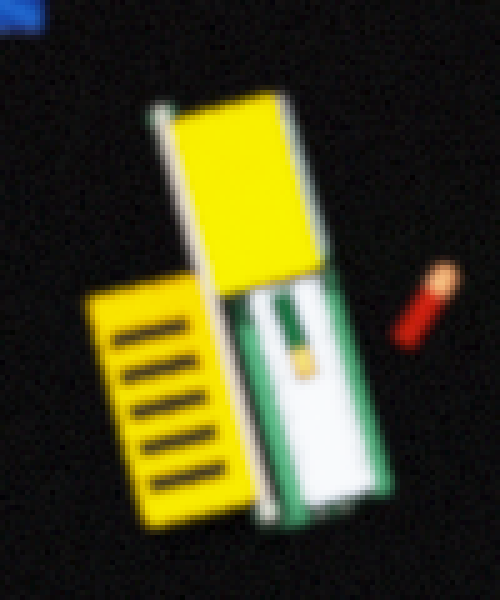

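The crop shows the shaft from (160,110) to (267,515), and the paddle's left corners at (88,293) and (148,528). The cell lies in the lane with its tan end towards us at (303,368); its front is near the curtain. I'll fit the pose to these points.

Run:
```python
from h import *
from scipy.optimize import least_squares
c=get_calibration("top")
M=np.array([[-128,40,86],[94,40,86],[-120,103,93],[5,103,93],[-128,15,60],[-128,-15,60]])
U=np.array([[267,515],[160,110],[148,528],[88,293],[300,503],[372,490]])/5+[210,120]-.4
f=lambda p:(proj(c,C(p[:2],p[2],M))-U).ravel()
r=least_squares(f,[.6,.14,.2]);print(r.x,np.round(r.fun,1))
o,th=r.x[:2],r.x[2]
e=ray(c,np.array([303,375])/5+[210,120]-.4,.067); cc,s=np.cos(th),np.sin(th)
d=e[:2]-o; print("rear end in coll",d@[cc,s],d@[-s,cc])
print("view TCP",C(o,th,[-110,40,0]), C(o,th,[0,0,0]))
```

```text
[0.63644151 0.15764436 0.25932247] [-0.5 -1.   0.5  1.  -0.7 -0.8 -0.   1.1  2.2  0.  -1.5 -0.2]
rear end in coll -0.06016375602900371 0.0017455797425936998
view TCP [[0.51986244 0.16810008 0.        ]] [[0.63644151 0.15764436 0.        ]]
```

{"op": "step_arm", "data": {"commands": [{"translation": [-34.3,-12.2,4.8],"roll": 0},{"translation": [-34.3,-12.2,4.8],"roll": 0},{"translation": [-34.3,-12.2,4.8],"roll": 0},{"translation": [-34.3,-12.2,4.8],"roll": 0},{"translation": [-34.3,-12.2,4.8],"roll": 0},{"translation": [-34.3,-12.2,4.8],"roll": 0},{"translation": [-34.3,-12.2,4.8],"roll": 0},{"translation": [-34.3,-12.2,4.8],"roll": 0},{"translation": [-34.3,-12.2,4.8],"roll": 0},{"translation": [-34.3,-12.2,4.8],"roll": 0},{"translation": [-34.3,-12.2,4.8],"roll": 0},{"translation": [-34.3,-12.2,4.8],"roll": 0},{"translation": [-34.3,-12.2,4.8],"roll": 0},{"translation": [-34.3,-12.2,4.8],"roll": 0},{"translation": [0,0,0],"roll": -0.117},{"translation": [0,0,0],"roll": -0.117},{"translation": [0,0,0],"roll": -0.117},{"translation": [0,0,0],"roll": -0.117},{"translation": [0,0,0],"roll": -0.117},{"translation": [0,0,0],"roll": 0}], "fingers": 0.66}}

```text
time: 2.57
tool_pos: [0.5684, 0.1818, 0.1594]
tool_rot: [3.142, -0.0, -2.878]
contact_force: [-1.1, 0.1, 0.4]
opening: 0.0608
grip_force: 0.0
```

Run:
```python
from h import *
import pickle
s=observe();c=get_calibration("wrist");im=read_camera("wrist")
print(s["tool_pos"],s["tool_rot"],s["opening"],s["time"])
pickle.dump(c,open("w1.pkl","wb"));cv2.imwrite("pics/w1.png",im[:,:,::-1])
```

```text
[0.56835109 0.18181792 0.15942993] [ 3.14151578e+00 -8.23008444e-05 -2.87836722e+00] 0.060762623017545425 2.5667
```

View pics/w1.png

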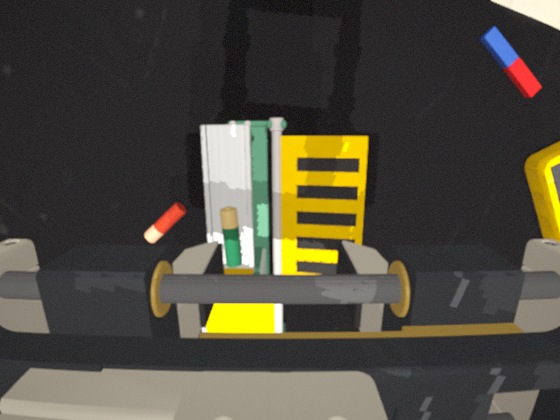

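The wrist view is seen from the robot's side, with up in the image being collector −x. It shows the lane at left (columns 202–250, start at row 125), the cell at (230,235) with its tan rear end at row 208, the shaft at column 277, and the paddle at 282–368. I'll zoom in to refine these.

Run:
```python
import cv2
im=cv2.imread("pics/w1.png")[110:255,190:385];cv2.imwrite("pics/w1c.png",cv2.resize(im,None,fx=4,fy=4,interpolation=cv2.INTER_CUBIC))
```

```text
(no output)
```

View pics/w1c.png

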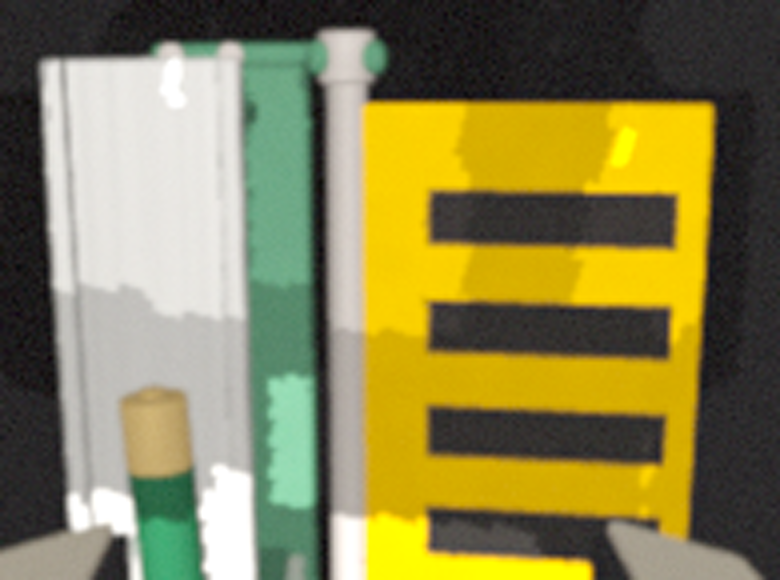

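```bash
cat > fit.py <<'E'
from h import *
import pickle
from scipy.optimize import least_squares
c=pickle.load(open("w1.pkl","rb"))
M=np.array([[-120,42,82.3],[-120,103,93],[-128,-15,60],[-128,15,60]])
U=np.array([[366,102],[714,103],[65,62],[221,62]])/4+[190,110]-.4
# line points: model line y,z, pixel
L=[(103,93,688,535),(-15,65,78,300),(15,65,225,300),(36.5,82,328,330)]
def f(p):
    r=list((proj(c,C(p[:2],p[2],M))-U).ravel())
    for y,z,u,v in L:
        u,v=u/4+189.6,v/4+109.6
        a,b=proj(c,C(p[:2],p[2],[[-128,y,z],[-30,y,z]]))
        t=(v-a[1])/(b[1]-a[1]); r.append((a+t*(b-a))[0]-u)
    return np.array(r)
r=least_squares(f,[.636,.158,.26]);print(r.x,np.round(r.fun,1))
o,th=r.x[:2],r.x[2];cc,s=np.cos(th),np.sin(th)
np.save("pose.npy",r.x)
for uv,z in [((155,390),.07),((122,400),.067),((188,400),.067)]:
    e=ray(c,np.array(uv)/4+[189.6,109.6],z)
    d=e[:2]-o; print("cell rear",uv,d@[cc,s],d@[-s,cc])
st=observe();d=st["tool_pos"][:2]-o;print("TCP in coll",d@[cc,s],d@[-s,cc],"yaw err",st["tool_rot"][2]+np.pi-th)
E
python3 fit.py
```

```text
[0.63542402 0.1575262  0.2731622 ] [-1.7  0.4 -0.1  0.4  0.6 -0.1 -0.1 -0.8 -0.  -0.1  0.4  1.1]
cell rear (155, 390) -0.06399034047081795 0.0005783590123610926
cell rear (122, 400) -0.06116409408611122 -0.006758165798877619
cell rear (188, 400) -0.06103208043157709 0.006671991303166121
TCP in coll -0.058064480405548166 0.04157133707042553 yaw err -0.016189461749839207
```

The fit is consistent with an error of about 1 mm: cell rear at x ≈ −63 mm and centred in the lane. I'll align to TCP (−85, 40) in the collector frame and go down to just above the paddle.

{"op": "step_arm", "data": {"commands": [{"translation": [14,-1.6,10],"roll": -0.016},{"translation": [13,0,15],"roll": 0},{"translation": [0,0,20],"roll": 0},{"translation": [0,0,9],"roll": 0},{"translation": [0,0,0],"roll": 0}]}}

```text
time: 3.03
tool_pos: [0.5415, 0.1731, 0.1036]
tool_rot: [3.141, -0.004, -2.869]
contact_force: [0.7, 0.1, 0.0]
opening: 0.0605
grip_force: 0.0
```

Run:
```python
from h import *
import pickle
s=observe();c=get_calibration("wrist");im=read_camera("wrist")
o=np.load("pose.npy");d=s["tool_pos"][:2]-o[:2];cc,sn=np.cos(o[2]),np.sin(o[2])
print(d@[cc,sn],d@[-sn,cc],s["tool_pos"],s["opening"],s["contact_force"],s["tool_rot"][2]+np.pi-o[2])
cv2.imwrite("pics/w2.png",im[:,:,::-1])
```

```text
-0.08625424855560411 0.040293147765077995 [0.54149766 0.17305591 0.1035836 ] 0.06049625002189056 [0.73461189 0.14964409 0.01144969] -0.0004658629356157351
```

View pics/w2.png

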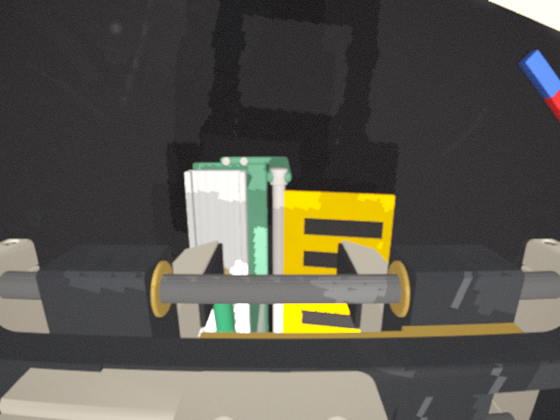

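The view agrees with the numbers: left fingertip over the lane behind the cell (column ~210), right one over the paddle (column ~365). Pressing down now.

{"op": "step_arm", "data": {"commands": [{"translation": [0,0,8],"roll": 0},{"translation": [0,0,6],"roll": 0},{"translation": [0,0,5],"roll": 0},{"translation": [0,0,5],"roll": 0},{"translation": [0,0,5],"roll": 0},{"translation": [0,0,4],"roll": 0},{"translation": [0,0,3],"roll": 0},{"translation": [0,0,2],"roll": 0},{"translation": [0,0,0],"roll": 0},{"translation": [0,0,0],"roll": 0}]}}

```text
time: 3.92
tool_pos: [0.5429, 0.1733, 0.0677]
tool_rot: [3.141, 0.001, -2.867]
contact_force: [0.1, -0.1, 3.5]
opening: 0.0608
grip_force: 2.1
```

Run:
```python
from h import *
s=observe();a=read_camera("wrist");b=read_camera("scene")
print(s["tool_pos"],s["contact_force"],s["torque"])
b=cv2.resize(b[165:255,215:335],None,fx=4.6,fy=4.6,interpolation=2)[:414]
a=cv2.resize(a[130:340,150:410],(512,414))[:, :]
cv2.imwrite("pics/p3.png",cv2.resize(np.hstack([a[:,:,::-1],b[:414,:,::-1]]),(800,318)))
```

```text
[0.54285264 0.17332845 0.06768928] [ 0.07149004 -0.06085665  3.45587471] [ 0.20707419 -0.03552385 -0.04604003]
```

View pics/p3.png

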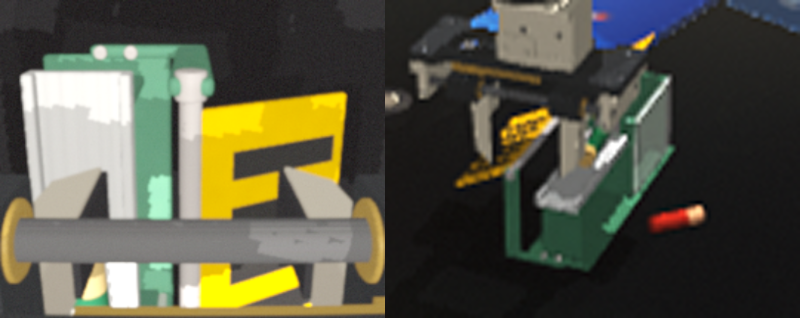

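The flap is raised and the lane finger stands behind the cell. Pressing a little deeper, then pushing.

{"op": "step_arm", "data": {"commands": [{"translation": [0,0,1.5],"roll": 0},{"translation": [0,0,1.5],"roll": 0},{"translation": [0,0,0],"roll": 0},{"translation": [-3,0,0],"roll": 0},{"translation": [-3,0,0],"roll": 0},{"translation": [-3,0,0],"roll": 0},{"translation": [-3,0,0],"roll": 0},{"translation": [-3,0,0],"roll": 0},{"translation": [-3,0,0],"roll": 0},{"translation": [-3,0,0],"roll": 0},{"translation": [-3,0,0],"roll": 0},{"translation": [0,0,0],"roll": 0}]}}

```text
time: 5.02
tool_pos: [0.5664, 0.18, 0.0645]
tool_rot: [3.141, 0.001, -2.866]
contact_force: [-2.7, 2.5, 3.6]
opening: 0.0609
grip_force: 2.2
```

```bash
cat > look.py <<'E'
from h import *
import sys
s=observe();a=read_camera("wrist");b=read_camera("scene")
o=np.load("pose.npy");d=s["tool_pos"][:2]-o[:2];cc,sn=np.cos(o[2]),np.sin(o[2])
print(d@[cc,sn],d@[-sn,cc],s["tool_pos"],s["contact_force"],s["opening"],s["time"])
b=cv2.resize(b[165:255,215:335],None,fx=4.6,fy=4.6,interpolation=2)[:414]
a=cv2.resize(a[130:340,150:410],(512,414))
cv2.imwrite(f"pics/{sys.argv[1]}.png",cv2.resize(np.hstack([a[:,:,::-1],b[:,:,::-1]]),(800,318)))
E
python3 look.py p4
```

```text
-0.06036913488036172 0.040232007235782845 [0.56643951 0.17998027 0.06454934] [-2.67025765  2.53879171  3.62741749] 0.06088406794026893 5.0167
```

View pics/p4.png

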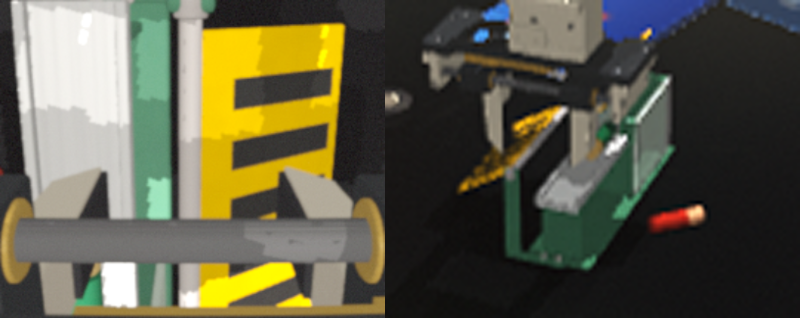

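The cell is moving along ahead of the finger, the flap is up and the forces are small. Continuing.

{"op": "step_arm", "data": {"commands": [{"translation": [-3,0,0],"roll": 0},{"translation": [-3,0,0],"roll": 0},{"translation": [-3,0,0],"roll": 0},{"translation": [-3,0,0],"roll": 0},{"translation": [-3,0,0],"roll": 0},{"translation": [-3,0,0],"roll": 0}]}}

```text
time: 5.62
tool_pos: [0.5834, 0.1847, 0.0645]
tool_rot: [3.142, -0.0, -2.866]
contact_force: [-4.2, 1.5, 3.8]
opening: 0.0609
grip_force: 2.3
```

{"op": "step_arm", "data": {"commands": [{"translation": [-3,0,0],"roll": 0},{"translation": [-3,0,0],"roll": 0},{"translation": [-3,0,0],"roll": 0},{"translation": [-3,0,0],"roll": 0},{"translation": [-3,0,0],"roll": 0},{"translation": [-3,0,0],"roll": 0},{"translation": [-3,0,0],"roll": 0},{"translation": [0,0,0],"roll": 0},{"translation": [0,0,0],"roll": 0}]}}

```text
time: 6.37
tool_pos: [0.604, 0.1906, 0.0647]
tool_rot: [3.141, 0.002, -2.867]
contact_force: [-1.3, 1.7, 3.5]
opening: 0.0605
grip_force: 2.1
```

```bash
python3 look.py p5
python3 - <<'E'
from h import *
read_camera("scene")
for n in ["spent_cell"]: print([(np.round(d["at"],3).tolist(),round(d["confidence"],2)) for d in search_frame("scene",n)[:3]])
E
```

```text
-0.021340234440111076 0.040296413961831624 [0.60400395 0.19057141 0.06466478] [-1.28505639  1.67495946  3.46654972] 0.06047209959587577 6.3667
[([0.56, 0.195, 0.075], 0.4)]
```

View pics/p5.png

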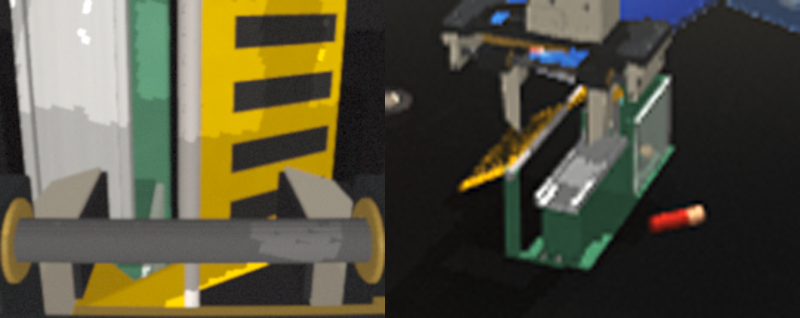

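The lane is empty and the cell's tan end shows low behind the clear pit wall (648,150); the push force has dropped. Backing off slightly, then releasing upwards.

{"op": "step_arm", "data": {"commands": [{"translation": [5,0,0],"roll": 0},{"translation": [5,0,0],"roll": 0},{"translation": [5,0,0],"roll": 0},{"translation": [5,0,0],"roll": 0},{"translation": [0,0,-5],"roll": 0},{"translation": [0,0,-5],"roll": 0},{"translation": [0,0,-5],"roll": 0},{"translation": [0,0,-5],"roll": 0},{"translation": [0,0,-6],"roll": 0},{"translation": [0,0,-10],"roll": 0},{"translation": [0,0,-15],"roll": 0},{"translation": [10,0,-25],"roll": 0},{"translation": [30,0,-25],"roll": 0},{"translation": [30,0,-20],"roll": 0},{"translation": [30,0,0],"roll": 0},{"translation": [30,0,0],"roll": 0},{"translation": [0,0,0],"roll": 0},{"translation": [0,0,0],"roll": 0}]}}

```text
time: 8.07
tool_pos: [0.4584, 0.1492, 0.1865]
tool_rot: [-3.141, 0.001, -2.867]
contact_force: [0.5, 0.1, -0.4]
opening: 0.061
grip_force: 0.0
```

Run:
```python
from h import *
s=observe();a=read_camera("wrist");b=read_camera("scene")
print(s["tool_pos"],s["contact_force"],s["time"])
b=cv2.resize(b[165:255,220:320],(444,400),interpolation=2)
a=cv2.resize(a[120:420,150:410],(347,400))
cv2.imwrite("pics/p6.png",np.hstack([a,b])[:,:,::-1])
```

```text
[0.45842365 0.14919979 0.18652445] [ 0.50769146  0.06977989 -0.44879967] 8.0667
```

View pics/p6.png

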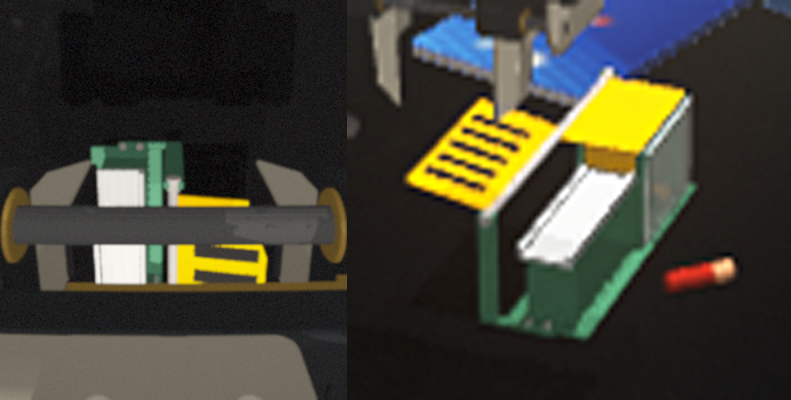

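The flap is shut, the lane is empty, the cell's tan end shows faintly in the pit (662,190), and the red cell is where it was.

```bash
python3 -c "
from cell import *
print(hand_in())"
```

```text
the job is handed in; nothing more can be done
None
```

I pushed the green cell under the raised flap and it dropped into the box; the flap then sprang shut, the red cell was not moved, and I handed the job in at about 8 s of the 35 s allowed.

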